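# Bone box onto the camera stand's sliding carriage

## Task

The bone box on the camera stand's sliding carriage has been photographed: lift it off and set it squarely on top of the column of finished boxes without shifting the column. Then put the waiting box flat into the empty carriage and push the carriage along its rails under the camera until the spring catch snaps and it is fully home. Do not knock the camera, its light frame or the column that holds them, and leave the other things on the table where they are.

Things in the scene. Friction and masses are not known exactly. Their poses are not given: they have to be found in the camera images.
- shot_box: the photographed box, lying in the carriage at the start: closed bone box, 110 x 60 x 50 mm (x, y, z), dark blue-grey tray with a bone under a clear lid (all four are alike outside), upright sides to grip, 0.11 to 0.23 kg; origin at the centre of its underside. It goes on top of the column
- stack_top: upper box of the column of finished boxes (two boxes, one squarely on the other, on the table; its top is 100 mm above the table): closed bone box, 110 x 60 x 50 mm (x, y, z), dark blue-grey tray with a bone under a clear lid (all four are alike outside), upright sides to grip, 0.11 to 0.23 kg; origin at the centre of its underside
- stack_low: lower box of the column, on the table: closed bone box, 110 x 60 x 50 mm (x, y, z), dark blue-grey tray with a bone under a clear lid (all four are alike outside), upright sides to grip, 0.11 to 0.23 kg; origin at the centre of its underside
- next_box: the waiting box, standing alone on the table: closed bone box, 110 x 60 x 50 mm (x, y, z), dark blue-grey tray with a bone under a clear lid (all four are alike outside), upright sides to grip, 0.11 to 0.23 kg; origin at the centre of its underside. It goes into the carriage
- stand: fixed camera stand; origin at the centre of the underside of its grey base, 440 x 200 x 18 mm. Its x axis is the slide direction, from loading end to camera end, roughly to the robot's right. The carriage runs along y = 0. The spring roller and its housing stand on the +y side at x = 7 mm, 52 to 105 mm off the centre line, 46 mm high
- head: fixed column, camera and black square light frame (frame of stand). Light frame: 180 x 180 mm, centre x = 80 mm, near edge x = -10 mm, 155 to 173 mm above the table; lens and camera above it to 333 mm; column at x = 195 mm. With the carriage home the finger plate is 9 mm inside the near edge, where an upright gripper strikes it: push leaning back to -x by 30 to 45 degrees
- carriage (a joint): carriage travel in m along the stand's x axis: 0 at the loading end (starts at 0 to 0.005), 0.200 fully home at a hard stop. Stays where it is left; friction about 1 N. The spring roller resists from 0.183 with up to 10 N more and is passed at 0.1925; beyond that the spring drives the carriage to 0.200 and holds it; short of it the spring pushes it back
- nest (a point): centre of the carriage's flat nest floor, 36 mm above the table, axes as stand; at joint value q it is at x = -120 mm + q in that frame. The nest is 120 x 70 mm inside (x, y), with a rim 8 mm high and 4 mm thick; a box lies flat on its floor, either way round, with 5 mm of play on every side
- finger_plate (a point): centre of the push face of the carriage's orange upright finger plate (axes as stand; the face looks to -x, 81 mm behind the nest's centre). The plate is 60 mm wide (y), 6 mm thick, from 30 to 70 mm above the table; this point is 50 mm above it
- jar: bystander: amber glass jar with a white cap, 68 mm across, 95 mm high; origin at the centre of its underside
- dishes: bystander: two stacked glass petri dishes, 90 mm across, 31 mm high; origin at the centre of the underside
- skull: bystander: small fox-like skull, 115 x 46 x 53 mm; origin at the centre of its underside
- ethanol: bystander: white squeeze bottle with a blue cap, 62 mm across, 150 mm high; origin at the centre of its underside
- brush: bystander: dusting brush lying flat; origin at the centre of its underside
- weight: bystander: brass weight with a knob, 48 mm across, 58 mm high; origin at the centre of its underside
Mind the look-alikes: they are no part of the job. What is shaped like the next_box but green, purple or red is not meant.

How it is judged:
By the outcome, as a careful person would: the job done as asked, in the order asked, and still so for the second after the job is handed in, with the robot touching nothing.
It also fails if it takes over 69 s, if anything falls off the work surface, if the arm or the gripper's body presses on something with over 40 N, if the wrist force passes 120 N, or if a joint passes its speed limit or range.

## Robot

A 7-joint arm with a two-finger parallel gripper is mounted at the origin on the work surface. World frame = base frame: x ahead of the robot, y to its left, z up, the work surface at z = 0. Lengths are in m, angles in rad, forces in N, time in s.
With the tool pointing down it reaches from about 0.35 to 0.9 m from the base axis. Payload 8.1 kg.
Tool frame: the origin (TCP) lies at the very end of the fingers, on their centre line; the grasp point (between the pads) lies 19 mm behind it; z points along the fingers, y is the line along which they close (so a half turn about z gives the same grasp; the last joint's range is limited). The gripper opens to 92 mm and grips with 3 to 60 N. Pads are 19 mm wide; open, the fingers measure 130 mm over their backs; the gripper's body (75 mm by 190 mm) begins 47 mm behind the grasp point.
Start: joints at [-1.426, 0.434, 0.025, 1.573, -0.012, 1.134, -0.075], TCP at [0.153, 0.606, 0.227] pointing down, gripper open.
Joint ranges: [-2.62, 2.62], [-0.44, 2.09], [-1.27, 1.32], [0.08, 2.57], [-1.32, 4.46], [0.12, 2], [-2.74, 2.74]. Speed limits (rad/s): [2.22, 2.22, 3.01, 3.01, 3.14, 3.14, 3.14].

## Interface

Orientations are given as a rotation vector (axis times angle).
In Python, from cell import arm gives the robot as it stands.
- The arm moves only by the tool carry_out, never from a script. Its argument "commands" is a list of rows, each a list of 7 numbers: the opening, from 0 (shut) to 1 (fully open), then the shift along the tool's x, y, z each as a share of 0.025 m, from -1 to 1, then the turn, a rotation vector about the tool's x, y, z each as a share of 0.1 rad, from -1 to 1. A call has 1 to 8 rows; each row shifts and turns the commanded pose from where the row before left it, along the tool's axes as they then stand; what a row does not reach is not made up. A row lasts 1/10 s, in which the tool goes at most 50 mm and 8.59 degrees, less where a joint would pass 70% of its speed; a pose out of reach is approached as far as the arm can. A call with a number of a shift or a turn outside -1 to 1 is refused whole. A call with a gripper value outside its range is refused whole. The fingers move at their own pace and stop on an object; "squeeze" is the grip in N (left out, the last holds). Time passes only in rows, so rows that do not move let the fingers close. It gives the time, the measured TCP pose, the force, the opening and the grip force at its end, in the units of the state.
- arm.observe(): the state, without advancing time (a new reading comes with each control period).
- arm.get_image(name): name is "scene" or "side" or "wrist"; returns a dict with "pixels" (400x640x3 uint8, red, green, blue), "range_z" (400x640 float32, m along the optical axis (not along the pixel's ray), 0 where there is no reading), "mtx" (3x3 intrinsics, pixels), "R" (3x3) and "t" (3): a world point X has camera coordinates R X + t; the wrist camera has in their place "tool_from_camera" (4x4, takes a point from camera to tool coordinates, whose origin is the TCP and whose axes are the flange's). Camera axes: x right, y down, z forward; pixel columns grow to the right and rows downward; lengths in m; the calibration is good to about 2 mm. The wrist camera is an equidistant fisheye: a pixel r from the principal point sees the ray r / f radians off the axis. A picture is of the moment at which its call begins: read the wrist's pose just before it.
- arm.sign_off(): hands the job in; it is judged then, once.
The state is a dict: "clock": time; "joints": joint angles; "dq": joint speeds; "joint_efforts": joint torques, N m; "position": TCP position; "ee_rot": TCP orientation; "force": force on the tool from outside, world axes, zero at the start; "ft_torque": the same for the moment, N m; "width": opening from 0.0 (shut) to 1.0 (fully open); "gripper_force": force on a finger pad.
Only numpy, scipy, OpenCV 4.12 (cv2) and the standard library are available. Lean on these libraries where they do the work, as an engineer would, in place of code of your own. Each camera call takes 0.05 s, during which the arm holds its last target. There are 200 camera calls.

## Working session

There is one attempt and no reset: what is moved stays moved. The work goes in short steps, Python scripts to look and compute and a tool call to move; the robot and the scene stay as the last step left them, time stands still between calls to the robot, and variables do not carry over. Pictures are saved under pics/ and viewed, at most 10 in all, crops included, and the job is handed in when it is done.

Besides the shell and the picture viewer there is one more tool, called by a JSON object that holds its "name" and its "arguments". carry_out: Moves the arm, as the interface text tells. Shift numbers are shares of 0.025 m and turn numbers shares of 0.1 rad, none past 1 either way. Its arguments: {"type":"object","properties":{"commands":{"type":"array"},"squeeze":{"type":"number"}},"required":["commands"]}

```bash
mkdir -p pics; ls; cat > h.py <<'E'
import numpy as np, cv2
from scipy.spatial.transform import Rotation as Ro
from cell import arm
def pts(im):
    z=im['range_z']; K=im['mtx']; v,u=np.mgrid[:400,:640]
    c=np.stack([(u-K[0,2])/K[0,0]*z,(v-K[1,2])/K[1,1]*z,z],-1)
    return (c-im['t'])@im['R']   # R^T (c-t)
E
python3 - <<'E'
from h import *
print(arm.observe())
for n in ('scene','side'):
    im=arm.get_image(n); np.savez(''+n+'0.npz',**{k:v for k,v in im.items()})
    cv2.imwrite(f'pics/{n}0.png',im['pixels'][...,::-1]); print(n,im['mtx'].tolist(),(-im['R'].T@im['t']).tolist(), im['R'].round(3).tolist())
E
```

```text
pics
{'clock': 0.0, 'joints': array([-1.4255744 ,  0.43517735,  0.02500484,  1.57408751, -0.01162657,
        1.13399815, -0.07510653]), 'dq': array([-0.00027214, -0.00189731, -0.00108365, -0.00098842,  0.0010175 ,
       -0.0008667 ,  0.00068464]), 'joint_efforts': array([ 1.83038424e-03, -6.67862821e+01,  9.86196287e-01, -3.14447844e+01,
       -6.02817675e-02,  4.32719069e-02,  1.50455844e-04]), 'position': array([0.15324871, 0.60539963, 0.22597739]), 'ee_rot': array([-3.88456116e-01, -3.11742109e+00,  2.39324873e-03]), 'force': array([-0.14703442,  0.47915707, -0.39124248]), 'ft_torque': array([0.01118853, 0.00509079, 0.01129921]), 'gripper_force': 0.0, 'width': 0.9964890853542662}
scene [[483.22327868330996, 0.0, 316.9571295793424], [0.0, 483.22327868330996, 195.41110027149287], [0.0, 0.0, 1.0]] [1.1247999425099269, 0.8224273308274037, 0.8356532239065784] [[-0.798, 0.602, 0.016], [0.368, 0.509, -0.778], [-0.477, -0.615, -0.628]]
side [[421.46300203599867, 0.0, 318.42745747604914], [0.0, 421.46300203599867, 195.98129895809723], [0.0, 0.0, 1.0]] [0.31377451372986787, -0.896169408761451, 0.9790664494519445] [[0.979, -0.203, 0.008], [-0.13, -0.655, -0.745], [0.156, 0.728, -0.667]]
```

View pics/scene0.png

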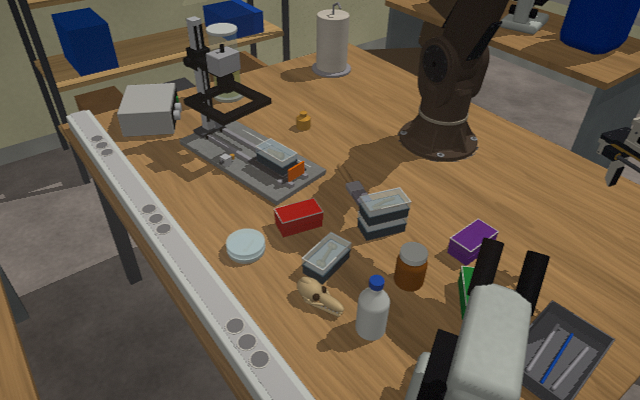

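View pics/side0.png

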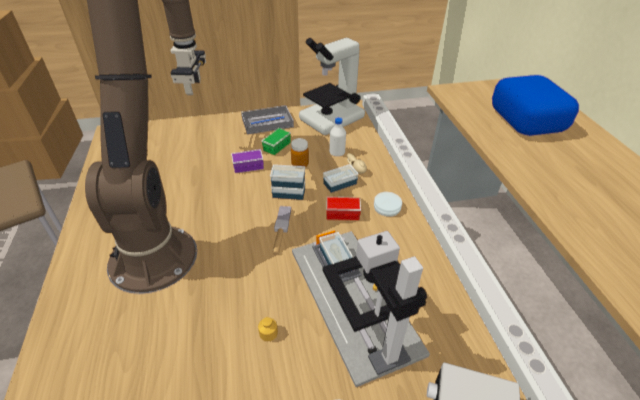

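The scene view shows the shot box in the carriage at (277,155) with the orange plate at (296,171), and the column at (383,212). The waiting box is the blue-grey one at (327,257). The look-alikes, red (298,218), purple (473,240) and green (467,290), are excluded by colour.

```bash
cat > m.py <<'E'
from h import *
S={n:dict(np.load(n+'0.npz')) for n in('scene','side')}
P={n:pts(S[n]) for n in S}
def rect(p,q=None):
    r=cv2.minAreaRect((p[:,:2]*1000).astype(np.float32)); return np.round(r[0],1),np.round(r[1],1),round(r[2],1)
def sel(n,box,zlo,zhi):
    p=P[n]; x0,y0,x1,y1=box; m=np.zeros(p.shape[:2],np.uint8)
    m[y0:y1,x0:x1]=((p[y0:y1,x0:x1,2]>zlo)&(p[y0:y1,x0:x1,2]<zhi)&(S[n]['range_z'][y0:y1,x0:x1]>0))
    k,l,st,_=cv2.connectedComponentsWithStats(m); i=1+st[1:,4].argmax(); return p[l==i]
for nm,n,b,zl,zh in [('stack','scene',(350,180,420,245),.092,.108),('stack','side',(262,155,312,205),.092,.108),
 ('next','scene',(298,228,355,285),.042,.058),('next','side',(318,160,360,195),.042,.058),
 ('shot','scene',(250,130,305,185),.078,.094),('shot','side',(310,225,360,270),.078,.094),
 ('base','scene',(170,110,335,205),.010,.024),('base','side',(285,225,430,385),.010,.024)]:
    p=sel(n,b,zl,zh); print(nm,n,len(p),*rect(p),np.median(p[:,2]).round(4))
for n in S:
    h=cv2.cvtColor(S[n]['pixels'],cv2.COLOR_RGB2HSV); m=(h[...,0]>5)&(h[...,0]<16)&(h[...,1]>200)&(h[...,2]>120)
    q=P[n]; m&=(q[...,2]>.035)&(q[...,2]<.08); 
    p=q[m]; 
    if len(p): print('orange',n,len(p),p.mean(0).round(4),rect(p),p[:,2].min(),p[:,2].max())
E
python3 m.py
python3 - <<'E'
import cv2
a=cv2.imread('pics/scene0.png')[90:300,170:430]; cv2.imwrite('pics/c1.png',cv2.resize(a,(743,600),interpolation=cv2.INTER_CUBIC))
E
```

```text
stack scene 843 [441.6 207.5] [ 64.9 113.6] 73.2 0.0997
stack side 444 [443.9 207.9] [ 72.4 109.9] 72.7 0.1005
next scene 1035 [630.  222.3] [114.2  62.7] 15.3 0.0497
next side 399 [631.  221.6] [113.1  65.9] 15.7 0.0508
shot scene 562 [ 525.5 -144.5] [ 64.8 115.6] 11.3 0.0853
shot side 602 [ 526.4 -138.9] [ 61.6 102.6] 9.2 0.0868
base scene 2582 [ 549.6 -258.2] [203.  445.5] 10.8 0.0174
base side 3981 [ 548.  -260.1] [200.7 442.6] 11.0 0.0189
orange scene 155 [ 0.5111 -0.0653  0.0546] (array([512. , -65.8]), array([59.2,  9.2]), 9.4) 0.03505276870613421 0.072435546105733
orange side 4 [ 0.4896 -0.0742  0.0478] (array([489.3, -73.5]), array([0.6, 4.1]), 34.3) 0.035915409778560156 0.060426530584009465
```

View pics/c1.png

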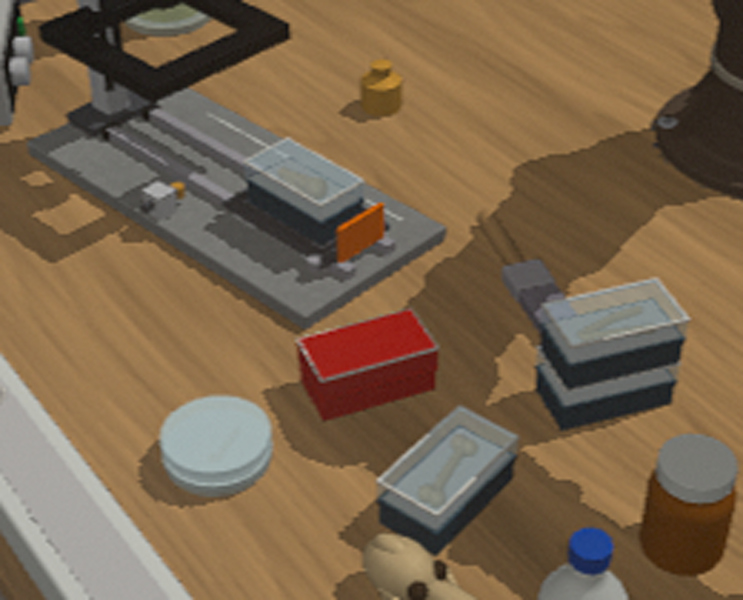

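The crop confirms the waiting box at crop (447,475): dark blue-grey tray, bone under a clear lid, free-standing. The red box is beside it at (367,360). The shot box lies in the nest at (305,185) behind the orange plate.

I'll turn to the stand's yaw first, then travel above the nest.

```bash
cat > go.py <<'E'
# usage: go.py x y z yaw_deg(tool y axis) [lean_deg]: prints turn (tool axes, units of .1rad) and shift after turn (units of 25mm)
import sys; from h import *
x,y,z,yaw=map(float,sys.argv[1:5]); lean=float(sys.argv[5]) if len(sys.argv)>5 else 0
o=arm.observe(); R=Ro.from_rotvec(o['ee_rot'])
c,s=np.cos(np.radians(yaw)),np.sin(np.radians(yaw))
T=Ro.from_matrix(np.array([[-s,c,0],[c,s,0],[0,0,-1]]).T)*Ro.from_euler('y',lean,degrees=True)
d=np.array([x,y,z])-o['position']
print('t',round(o['clock'],2),'pos',o['position'].round(4),'F',o['force'].round(1),'w',round(o['width'],3),'g',round(o['gripper_force'],1),'q',o['joints'].round(2))
print('turn/.1rad',((R.inv()*T).as_rotvec()/.1).round(3),'shift/25mm after turn',(T.inv().apply(d)/.025).round(3),'before',(R.inv().apply(d)/.025).round(3))
E
python3 go.py .526 -.141 .18 10.9
```

```text
t 0.1 pos [0.1532 0.6055 0.226 ] F [ 0.5 -0.2 -0.2] w 1.0 g 0.0 q [-1.43  0.44  0.02  1.57 -0.01  1.13 -0.08]
turn/.1rad [-1.2000e-02  9.0000e-03  1.1327e+01] shift/25mm after turn [-32.14    8.996   1.841] before [-21.78  -25.287   1.879]
```

{"name": "carry_out", "arguments": {"commands": [[1,0,0,0,0,0,1],[1,0,0,0,0,0,1],[1,0,0,0,0,0,1],[1,0,0,0,0,0,1],[1,0,0,0,0,0,1],[1,0,0,0,0,0,1]]}}

```text
clock: 0.7
position: [0.1532, 0.6056, 0.2263]
ee_rot: [1.298, 2.861, -0.001]
force: [0.5, -0.4, 0.0]
width: 1.002
gripper_force: 0.0
```

{"name": "carry_out", "arguments": {"commands": [[1,0,0,0,0,0,1],[1,0,0,0,0,0,1],[1,0,0,0,0,0,1],[1,0,0,0,0,0,1],[1,0,0,0,0,0,1],[1,0,0,0,0,0,0.3],[1,0,0,0,0,0,0]]}}

```text
clock: 1.4
position: [0.1532, 0.6058, 0.2265]
ee_rot: [1.995, 2.426, -0.001]
force: [0.3, 0.8, 0.8]
width: 1.001
gripper_force: 0.0
```

```bash
python3 go.py .526 -.141 .18 10.9
```

```text
t 1.4 pos [0.1532 0.6058 0.2265] F [0.3 0.8 0.8] w 1.001 g 0.0 q [-1.6   0.44  0.28  1.59 -0.13  1.13 -1.1 ]
turn/.1rad [-0.     0.006  0.04 ] shift/25mm after turn [-32.151   8.994   1.858] before [-32.185   8.867   1.877]
```

{"name": "carry_out", "arguments": {"commands": [[1,-1,0.28,0,0,0,0],[1,-1,0.28,0,0,0,0],[1,-1,0.28,0,0,0,0],[1,-1,0.28,0,0,0,0],[1,-1,0.28,0,0,0,0],[1,-1,0.28,0,0,0,0],[1,-1,0.28,0,0,0,0],[1,-1,0.28,0,0,0,0]]}}

```text
clock: 2.2
position: [0.2471, 0.4193, 0.2268]
ee_rot: [1.994, 2.428, 0.0]
force: [0.3, -0.6, 0.3]
width: 1.003
gripper_force: 0.0
```

{"name": "carry_out", "arguments": {"commands": [[1,-1,0.28,0,0,0,0],[1,-1,0.28,0,0,0,0],[1,-1,0.28,0,0,0,0],[1,-1,0.28,0,0,0,0],[1,-1,0.28,0,0,0,0],[1,-1,0.28,0,0,0,0],[1,-1,0.28,0,0,0,0],[1,-1,0.28,0,0,0,0]]}}

```text
clock: 3.0
position: [0.3403, 0.2337, 0.2269]
ee_rot: [1.994, 2.428, 0.001]
force: [0.8, -0.5, 0.8]
width: 1.0
gripper_force: 0.0
```

{"name": "carry_out", "arguments": {"commands": [[1,-1,0.28,0,0,0,0],[1,-1,0.28,0,0,0,0],[1,-1,0.28,0,0,0,0],[1,-1,0.28,0,0,0,0],[1,-1,0.28,0,0,0,0],[1,-1,0.28,0,0,0,0],[1,-1,0.28,0,0,0,0],[1,-1,0.28,0,0,0,0]]}}

```text
clock: 3.8
position: [0.4336, 0.0482, 0.2269]
ee_rot: [1.994, 2.428, 0.001]
force: [0.9, 0.2, 0.0]
width: 1.0
gripper_force: 0.0
```

```bash
python3 go.py .526 -.141 .18 10.9
```

```text
t 3.8 pos [0.4336 0.0482 0.2269] F [0.9 0.2 0. ] w 1.0 g 0.0 q [-0.85  0.12  0.7   2.05 -0.09  1.    0.09]
turn/.1rad [ 0.004 -0.002  0.055] shift/25mm after turn [-8.131  2.199  1.874] before [-8.143  2.153  1.874]
```

{"name": "carry_out", "arguments": {"commands": [[1,-1,0.27,0.23,0,0,0.05],[1,-1,0.27,0.23,0,0,0],[1,-1,0.27,0.23,0,0,0],[1,-1,0.27,0.23,0,0,0],[1,-1,0.27,0.23,0,0,0],[1,-1,0.27,0.23,0,0,0],[1,-1,0.27,0.23,0,0,0],[1,-1,0.27,0.23,0,0,0]]}}

```text
clock: 4.6
position: [0.5241, -0.138, 0.1804]
ee_rot: [-1.999, -2.423, -0.0]
force: [-0.1, -1.2, 0.0]
width: 0.999
gripper_force: 0.0
```

{"name": "carry_out", "arguments": {"commands": [[1,-0.14,0,0,0,0,0],[1,0,0,0,0,0,0]]}}

```text
clock: 4.8
position: [0.5241, -0.1413, 0.1805]
ee_rot: [-2.003, -2.42, 0.001]
force: [-0.8, 1.2, 0.3]
width: 0.995
gripper_force: 0.0
```

```bash
python3 go.py .526 -.141 .055 10.9; python3 - <<'E'
from h import *
o=arm.observe(); im=arm.get_image('wrist'); print(im['mtx'],im['tool_from_camera'].round(4))
np.savez('w1.npz',pos=o['position'],rv=o['ee_rot'],**im); cv2.imwrite('pics/w1.png',im['pixels'][...,::-1])
E
```

```text
t 4.8 pos [ 0.5241 -0.1413  0.1805] F [-0.8  1.2  0.3] w 0.995 g 0.0 q [-0.37  0.4   0.73  1.88 -0.32  0.98  0.69]
turn/.1rad [-0.007  0.001 -0.025] shift/25mm after turn [-1.00e-03  7.70e-02  5.02e+00] before [-0.    0.08  5.02]
[[309.70691629   0.         322.40172702]
 [  0.         309.70691629 201.26285572]
 [  0.           0.           1.        ]] [[-2.000e-04 -9.638e-01 -2.668e-01  7.200e-02]
 [ 1.000e+00 -3.000e-04  2.000e-04 -1.000e-04]
 [-3.000e-04 -2.668e-01  9.638e-01 -1.589e-01]
 [ 0.000e+00  0.000e+00  0.000e+00  1.000e+00]]
```

View pics/w1.png

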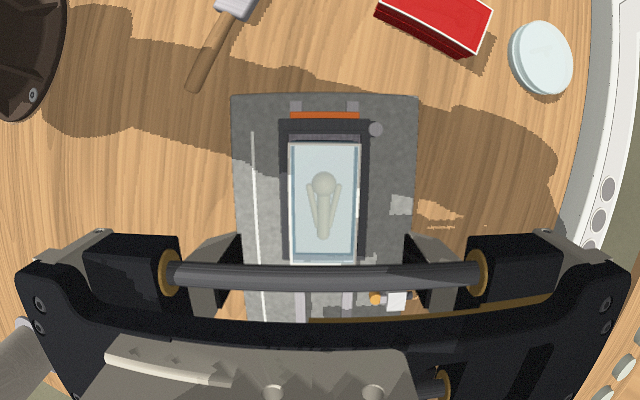

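The wrist view shows the box centred between the fingers (box columns 289–360, fingers 242–405), aligned with the carriage. I'll descend and grip.

{"name": "carry_out", "arguments": {"commands": [[1,0,0.07,1,0,0,0],[1,0,0,1,0,0,0],[1,0,0,1,0,0,0],[1,0,0,1,0,0,0],[1,0,0,0.7,0,0,0],[1,0,0,0.5,0,0,0],[1,0,0,0,0,0,0]]}}

```text
clock: 5.55
position: [0.5253, -0.1389, 0.0497]
ee_rot: [-2.0, -2.42, 0.001]
force: [-1.0, 0.3, -0.8]
width: 1.004
gripper_force: 0.0
```

{"name": "carry_out", "arguments": {"commands": [[0.6,0,0,0,0,0,0],[0.5,0,0,0,0,0,0],[0.5,0,0,0,0,0,0],[0.5,0,0,0,0,0,0],[0.5,0,0,0,0,0,0]], "squeeze": 20}}

```text
clock: 6.05
position: [0.5262, -0.1403, 0.0511]
ee_rot: [2.003, 2.42, 0.001]
force: [-2.2, 0.1, 5.3]
width: 0.651
gripper_force: 20.0
```

```bash
python3 go.py .526 -.141 .225 10.9
```

```text
t 6.05 pos [ 0.5262 -0.1403  0.0511] F [-2.2  0.1  5.3] w 0.651 g 20.0 q [-0.26  0.58  0.6   1.99 -0.49  0.72  0.83]
turn/.1rad [ 0.004 -0.001 -0.024] shift/25mm after turn [-0.028 -0.014 -6.954] before [-0.027 -0.011 -6.954]
```

{"name": "carry_out", "arguments": {"commands": [[0.5,0,0,-0.3,0,0,0],[0.5,0,0,-0.7,0,0,0],[0.5,0,0,-1,0,0,0],[0.5,0,0,-1,0,0,0],[0.5,0,0,-1,0,0,0],[0.5,0,0,-1,0,0,0],[0.5,0.5,0,-1,0,0,0],[0.5,1,0,-1,0,0,0]]}}

```text
clock: 6.85
position: [0.5187, -0.105, 0.2272]
ee_rot: [2.007, 2.416, -0.001]
force: [1.0, 1.2, -1.7]
width: 0.652
gripper_force: 20.0
```

{"name": "carry_out", "arguments": {"commands": [[0.5,1,0,0,0,0,0],[0.5,1,0,0,0,0,0],[0.5,1,0,0,0,0,0],[0.5,0,0,0,0,0,-1],[0.5,0,0,0,0,0,-1],[0.5,0,0,0,0,0,-1],[0.5,0,0,0,0,0,-1],[0.5,0,0,0,0,0,-1]]}}

```text
clock: 7.65
position: [0.5047, -0.0298, 0.226]
ee_rot: [-1.337, -2.843, 0.0]
force: [-1.7, 0.1, -2.2]
width: 0.655
gripper_force: 20.0
```

{"name": "carry_out", "arguments": {"commands": [[0.5,0,0,0,0,0,-1],[0.5,0,0,0,0,0,-1],[0.5,0,0,0,0,0,-1],[0.5,0,0,0,0,0,-1],[0.5,0,0,0,0,0,-1],[0.5,0,0,0,0,0,-0.9],[0.5,0,0,0,0,0,0]]}}

```text
clock: 8.35
position: [0.5048, -0.03, 0.226]
ee_rot: [-0.457, -3.108, 0.0]
force: [0.2, -0.5, -2.9]
width: 0.652
gripper_force: 20.0
```

```bash
python3 go.py .442 .2075 .2 73.1
```

```text
t 8.35 pos [ 0.5048 -0.03    0.226 ] F [ 0.2 -0.5 -2.9] w 0.652 g 20.0 q [-0.47  0.25  0.53  1.89 -0.15  1.04  1.4 ]
turn/.1rad [-0.001 -0.002  0.03 ] shift/25mm after turn [5.165 8.358 1.038] before [5.14  8.373 1.038]
```

{"name": "carry_out", "arguments": {"commands": [[0.5,0.15,1,0,0,0,0.03],[0.5,0,1,0,0,0,0],[0.5,0,1,0,0,0,0],[0.5,0,1,0,0,0,0],[0.5,0,1,0,0,0,0],[0.5,0,1,0,0,0,0],[0.5,0,1,0,0,0,0],[0.5,0,1,0,0,0,0]]}}

```text
clock: 9.15
position: [0.5598, 0.1636, 0.2258]
ee_rot: [-0.468, -3.106, 0.001]
force: [0.6, -0.3, -1.9]
width: 0.657
gripper_force: 20.0
```

{"name": "carry_out", "arguments": {"commands": [[0.5,0,0.36,0,0,0,0],[0.5,0,0,0,0,0,0],[0.5,0,0,0,0,0,0]]}}

```text
clock: 9.45
position: [0.5622, 0.1699, 0.2257]
ee_rot: [-0.466, -3.107, 0.002]
force: [-0.2, -0.3, -3.1]
width: 0.657
gripper_force: 20.0
```

```bash
cat >> h.py <<'E'
def wrist(f):
    "tool-frame and world point maps of the wrist view"
    o=arm.observe(); im=arm.get_image('wrist'); cv2.imwrite(f,im['pixels'][...,::-1])
    K=im['mtx']; z=im['range_z']; v,u=np.mgrid[:400,:640]; a=(u-K[0,2])/K[0,0]; b=(v-K[1,2])/K[1,1]
    r=np.hypot(a,b)+1e-9; k=np.tan(r)/r; c=np.stack([a*k*z,b*k*z,z],-1); M=im['tool_from_camera']
    t=c@M[:3,:3].T+M[:3,3]; w=t@Ro.from_rotvec(o['ee_rot']).as_matrix().T+o['position']
    ok=(z>0)&(r<1.3); t[~ok]=np.nan; w[~ok]=np.nan
    return im,t,w
def rect(p):
    r=cv2.minAreaRect((p[:,:2]*1000).astype(np.float32)); return np.round(r[0],1),np.round(r[1],1),round(r[2],1)
def big(m,p):
    k,l,st,_=cv2.connectedComponentsWithStats(m.astype(np.uint8)); return p[l==1+st[1:,4].argmax()]
E
python3 go.py .442 .2075 .2 73.1; python3 - <<'E'
from h import *
im,t,w=wrist('pics/w2.png')
m=(abs(w[...,2]-.1)<.008)&(np.hypot(w[...,0]-.442,w[...,1]-.2075)<.09); p=big(m,w); print('stack',len(p),rect(p),np.median(p[:,2]))
m=(t[...,2]>-.05)&(t[...,2]<-.02)&(np.hypot(t[...,0],t[...,1])<.09)&(abs(t[...,1])<.028); p=big(m,t); print('held in tool',len(p),rect(p),np.median(p,0),p[:,0].min(),p[:,0].max())
E
```

```text
t 9.45 pos [0.5622 0.1699 0.2257] F [-0.2 -0.3 -3.1] w 0.657 g 20.0 q [-0.71  0.39  0.45  1.7  -0.19  1.1   1.07]
turn/.1rad [-0.011 -0.    -0.029] shift/25mm after turn [5.036 0.044 1.028] before [5.036 0.03  1.028]
stack 7545 (array([441. , 207.2]), array([ 60.9, 110.4]), 73.1) 0.10094131884467009
held in tool 13080 (array([29.5,  0. ]), array([43.5, 56. ]), 0.1) [ 0.03237322 -0.00012619 -0.03564418] 0.00771858170913331 0.05128973158066717
```

View pics/w2.png

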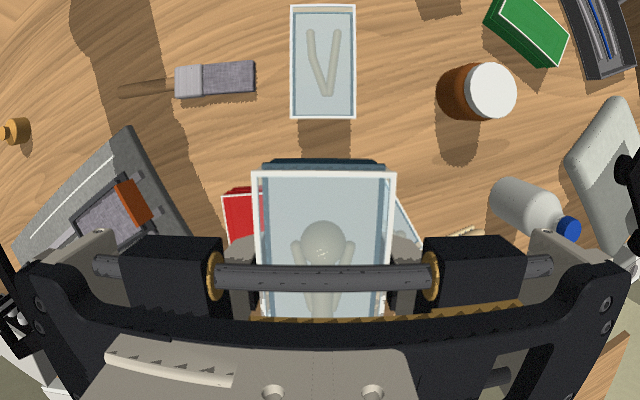

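The wrist view shows the column top at (323,62), free of obstacles, with the held box level at (323,240). The column centre measures (441.0, 207.2) mm. The held box sits about 3.7 mm towards tool −x. I'll move over the column and lower.

{"name": "carry_out", "arguments": {"commands": [[0.5,1,0,0,0,0,-0.03],[0.5,1,0,0,0,0,0],[0.5,1,0,0,0,0,0],[0.5,1,0,0,0,0,0],[0.5,0.8,0.02,0,0,0,0],[0.5,0.42,0,0.5,0,0,0],[0.5,0,0,1,0,0,0],[0.5,0,0,1,0,0,0]]}}

```text
clock: 10.3
position: [0.4377, 0.2086, 0.1634]
ee_rot: [0.461, 3.106, 0.002]
force: [0.0, 0.1, -2.3]
width: 0.654
gripper_force: 20.0
```

{"name": "carry_out", "arguments": {"commands": [[0.5,0,0,0.9,0,0,0],[0.5,0,0,0.4,0,0,0],[0.5,0,0,0.2,0,0,0],[0.5,0,0,0,0,0,0],[0.5,0,0,0,0,0,0]]}}

```text
clock: 10.8
position: [0.4383, 0.2096, 0.1266]
ee_rot: [0.459, 3.107, 0.001]
force: [-0.7, -0.2, -2.4]
width: 0.652
gripper_force: 20.0
```

```bash
python3 go.py .4375 .2083 .115 73.1
```

```text
t 10.8 pos [0.4383 0.2096 0.1266] F [-0.7 -0.2 -2.4] w 0.652 g 20.0 q [-0.86  0.34  0.39  2.05 -0.18  0.78  0.91]
turn/.1rad [0.011 0.009 0.015] shift/25mm after turn [ 0.015 -0.058  0.463] before [ 0.015 -0.058  0.463]
```

{"name": "carry_out", "arguments": {"commands": [[0.5,0.01,-0.05,0.2,0,0,0],[0.5,0,0,0.14,0,0,0],[0.5,0,0,0,0,0,0],[0.5,0,0,0,0,0,0]]}}

```text
clock: 11.2
position: [0.437, 0.2084, 0.1172]
ee_rot: [-0.458, -3.108, 0.0]
force: [0.7, 0.1, -2.3]
width: 0.655
gripper_force: 20.0
```

{"name": "carry_out", "arguments": {"commands": [[0.5,0,0,0.06,0,0,0],[0.5,0,0,0,0,0,0]]}}

```text
clock: 11.4
position: [0.437, 0.2085, 0.1156]
ee_rot: [-0.458, -3.108, -0.0]
force: [0.1, -1.0, -2.5]
width: 0.653
gripper_force: 20.0
```

```bash
python3 go.py .4375 .2083 .115 73.1
```

```text
t 11.4 pos [0.437  0.2085 0.1156] F [ 0.1 -1.  -2.5] w 0.653 g 20.0 q [-0.86  0.35  0.38  2.07 -0.19  0.76  0.92]
turn/.1rad [-0.    -0.001  0.021] shift/25mm after turn [-0.022 -0.001  0.026] before [-0.022 -0.002  0.026]
```

Almost touching; I'll make small steps until the force shows contact, then release gently.

{"name": "carry_out", "arguments": {"commands": [[0.5,0,0,0.05,0,0,0.02],[0.5,0,0,0,0,0,0]]}}

```text
clock: 11.6
position: [0.4372, 0.2086, 0.1151]
ee_rot: [0.462, 3.107, 0.001]
force: [-1.9, -1.2, 7.1]
width: 0.652
gripper_force: 20.0
```

{"name": "carry_out", "arguments": {"commands": [[0.5,0,0,0.03,0,0,0],[0.5,0,0,0,0,0,0]]}}

```text
clock: 11.8
position: [0.4372, 0.2086, 0.115]
ee_rot: [0.462, 3.107, 0.002]
force: [-5.7, -2.0, 19.2]
width: 0.651
gripper_force: 20.0
```

{"name": "carry_out", "arguments": {"commands": [[0.5,0,0,-0.05,0,0,0],[0.5,0,0,0,0,0,0]]}}

```text
clock: 12.0
position: [0.4372, 0.2085, 0.1152]
ee_rot: [0.462, 3.107, 0.001]
force: [-0.2, -0.6, -2.4]
width: 0.654
gripper_force: 20.0
```

{"name": "carry_out", "arguments": {"commands": [[0.7,0,0,0,0,0,0],[0.8,0,0,0,0,0,0],[1,0,0,0,0,0,0],[1,0,0,0,0,0,0],[1,0,0,0,0,0,0]]}}

```text
clock: 12.5
position: [0.437, 0.2085, 0.115]
ee_rot: [0.461, 3.107, 0.0]
force: [0.2, 0.2, 0.3]
width: 0.982
gripper_force: 0.0
```

{"name": "carry_out", "arguments": {"commands": [[1,0,0,-0.4,0,0,0],[1,0,0,-1,0,0,0],[1,0,0,-1,0,0,0],[1,0,0,-1,0,0,0],[1,0,0,-1,0,0,0],[1,-1,0,-0.4,0,0,0],[1,-1,0,0,0,0,0],[1,-1,0,0,0,0,0]]}}

```text
clock: 13.3
position: [0.5098, 0.1866, 0.2365]
ee_rot: [0.46, 3.106, 0.002]
force: [-0.1, 1.2, 0.1]
width: 1.001
gripper_force: 0.0
```

{"name": "carry_out", "arguments": {"commands": [[1,-1,0,0,0,0,0],[1,0,0,0,0,0,0],[1,0,0,0,0,0,0]]}}

```text
clock: 13.6
position: [0.5326, 0.1791, 0.2352]
ee_rot: [-0.463, -3.107, 0.0]
force: [0.3, -1.5, 0.2]
width: 0.999
gripper_force: 0.0
```

```bash
python3 go.py .6305 .222 .2 105.5; python3 - <<'E'
from h import *
im,t,w=wrist('pics/w3.png')
for z in (.15,.10,.05):
    m=(abs(w[...,2]-z)<.008)&(np.hypot(w[...,0]-.441,w[...,1]-.2072)<.085)
    if m.sum()>50: p=big(m,w); print('col',z,len(p),rect(p),np.median(p[:,2]))
m=(abs(w[...,2]-.05)<.008)&(np.hypot(w[...,0]-.63,w[...,1]-.222)<.085)
if m.sum()>50: p=big(m,w); print('next',len(p),rect(p))
E
```

```text
t 13.6 pos [0.5326 0.1791 0.2352] F [ 0.3 -1.5  0.2] w 0.999 g 0.0 q [-0.77  0.34  0.46  1.75 -0.17  1.1   1.03]
turn/.1rad [-3.000e-03 -3.000e-03 -5.664e+00] shift/25mm after turn [-4.232  0.608  1.409] before [-3.245  2.785  1.408]
col 0.15 10487 (array([441.1, 207.4]), array([ 61. , 110.5]), 72.6) 0.15090076003125696
next 3062 (array([620.4, 219.8]), array([92.8, 60.7]), 15.7)
```

View pics/w3.png

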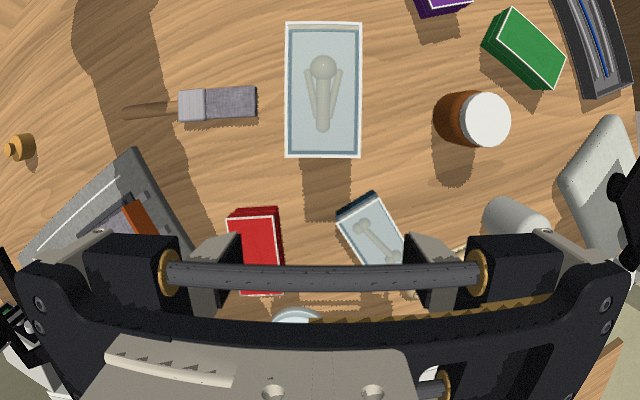

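The column's top box measures (441.1, 207.4) mm, yaw 72.6°, so it sits squarely within 0.5 mm. The waiting box is at (372,230) in the picture, next to the red box at (255,250). I'll check finger clearance before reaching for it.

```bash
python3 - <<'E'
from m import *
p=np.concatenate([P[n][S[n]['range_z']>0] for n in S]); c=np.array([.6295,.2222]); a=np.radians(15.7)
d=p[:,:2]-c; u=d@[np.cos(a),np.sin(a)]; v=d@[-np.sin(a),np.cos(a)]
for s in (1,-1):
  for lo,hi in ((-.015,.015),(-.04,.04)):
    q=(p[:,2]>.012)&(p[:,2]<.2)&(u>lo)&(u<hi)&(v*s>.036)&(v*s<.12); print(s,lo,q.sum(),np.sort(v[q]*s)[:5].round(3), p[q,2].max().round(3) if q.any() else '')
E
```

```text
stack scene 843 [441.6 207.5] [ 64.9 113.6] 73.2 0.0997
stack side 444 [443.9 207.9] [ 72.4 109.9] 72.7 0.1005
next scene 1035 [630.  222.3] [114.2  62.7] 15.3 0.0497
next side 399 [631.  221.6] [113.1  65.9] 15.7 0.0508
shot scene 562 [ 525.5 -144.5] [ 64.8 115.6] 11.3 0.0853
shot side 602 [ 526.4 -138.9] [ 61.6 102.6] 9.2 0.0868
base scene 2582 [ 549.6 -258.2] [203.  445.5] 10.8 0.0174
base side 3981 [ 548.  -260.1] [200.7 442.6] 11.0 0.0189
orange scene 155 [ 0.5111 -0.0653  0.0546] (array([512. , -65.8]), array([59.2,  9.2]), 9.4) 0.03505276870613421 0.072435546105733
orange side 4 [ 0.4896 -0.0742  0.0478] (array([489.3, -73.5]), array([0.6, 4.1]), 34.3) 0.035915409778560156 0.060426530584009465
1 -0.015 0 [] 
1 -0.04 0 [] 
-1 -0.015 0 [] 
-1 -0.04 1 [0.119] 0.051
```

{"name": "carry_out", "arguments": {"commands": [[1,0,0,0,0,0,-1],[1,0,0,0,0,0,-1],[1,0,0,0,0,0,-1],[1,0,0,0,0,0,-1],[1,0,0,0,0,0,-1],[1,0,0,0,0,0,-0.7],[1,0,0,0,0,0,0]]}}

```text
clock: 14.35
position: [0.5317, 0.18, 0.2353]
ee_rot: [0.434, -3.111, -0.001]
force: [0.2, -0.0, 0.1]
width: 1.0
gripper_force: 0.0
```

```bash
python3 go.py .6295 .2222 .1 105.7
```

```text
t 14.35 pos [0.5317 0.18   0.2353] F [ 0.2 -0.   0.1] w 1.0 g 0.0 q [-0.68  0.33  0.34  1.74 -0.12  1.09  1.55]
turn/.1rad [ 0.006 -0.001  0.034] shift/25mm after turn [-4.222  0.567  5.414] before [-4.224  0.549  5.414]
```

{"name": "carry_out", "arguments": {"commands": [[1,-1,0.14,0,0,0,0.03],[1,-1,0.14,0,0,0,0],[1,-1,0.14,0,0,0,0],[1,-0.8,0.14,0,0,0,0],[1,-0.42,0,0.8,0,0,0],[1,0,0,1,0,0,0],[1,0,0,1,0,0,0],[1,0,0,1,0,0,0]]}}

```text
clock: 15.15
position: [0.6299, 0.2219, 0.1392]
ee_rot: [0.423, -3.113, -0.0]
force: [-0.1, 0.6, -0.4]
width: 1.001
gripper_force: 0.0
```

```bash
python3 go.py .6295 .2222 .016 105.7
```

```text
t 15.15 pos [0.6299 0.2219 0.1392] F [-0.1  0.6 -0.4] w 1.001 g 0.0 q [-0.62  0.59  0.32  1.58 -0.21  1.01  1.6 ]
turn/.1rad [ 0.002 -0.001 -0.036] shift/25mm after turn [0.011 0.014 4.929] before [0.01  0.013 4.929]
```

{"name": "carry_out", "arguments": {"commands": [[1,0,0,1,0,0,-0.02],[1,0,0,1,0,0,0],[1,0,0,1,0,0,0],[1,0,0,1,0,0,0],[1,0,0,0.4,0,0,0],[1,0,0,0.3,0,0,0],[1,0,0,0,0,0,0]]}}

```text
clock: 15.85
position: [0.6302, 0.2215, 0.0223]
ee_rot: [0.429, -3.112, 0.0]
force: [0.7, 0.2, 0.2]
width: 0.998
gripper_force: 0.0
```

{"name": "carry_out", "arguments": {"commands": [[0.6,0,0,0,0,0,0],[0.5,0,0,0,0,0,0],[0.5,0,0,0,0,0,0],[0.5,0,0,0,0,0,0],[0.5,0,0,0,0,0,0]], "squeeze": 20}}

```text
clock: 16.35
position: [0.6307, 0.2215, 0.0229]
ee_rot: [-0.429, 3.112, 0.001]
force: [-1.3, -0.3, 2.0]
width: 0.649
gripper_force: 20.0
```

{"name": "carry_out", "arguments": {"commands": [[0.5,0,0,-0.4,0,0,0],[0.5,0,0,-1,0,0,0],[0.5,0,0,-1,0,0,0],[0.5,0,0,-1,0,0,0],[0.5,0,0,-1,0,0,0],[0.5,0,0,-1,0,0,0],[0.5,0,0,-1,0,0,0],[0.5,0,0,-1,0,0,0]]}}

```text
clock: 17.15
position: [0.6302, 0.221, 0.2091]
ee_rot: [0.429, -3.112, 0.0]
force: [0.2, 0.6, -1.3]
width: 0.651
gripper_force: 20.0
```

```bash
python3 go.py .53 -.03 .2 10.9;python3 go.py .53 -.03 .2 105.7
```

```text
t 17.15 pos [0.6302 0.221  0.2091] F [ 0.2  0.6 -1.3] w 0.651 g 20.0 q [-0.63  0.53  0.34  1.5  -0.18  1.14  1.58]
turn/.1rad [-1.0000e-03  0.0000e+00  1.6544e+01] shift/25mm after turn [-9.102 -5.836  0.363] before [ 6.575 -8.582  0.364]
t 17.15 pos [0.6302 0.221  0.2091] F [ 0.2  0.6 -1.3] w 0.651 g 20.0 q [-0.63  0.53  0.34  1.5  -0.18  1.14  1.58]
turn/.1rad [-0.001 -0.001 -0.001] shift/25mm after turn [ 6.577 -8.582  0.363] before [ 6.575 -8.582  0.364]
```

```bash
cat > nest.py <<'E'
from h import *; import sys
e=np.array([np.sin(np.radians(10.9)),-np.cos(np.radians(10.9))]); f=np.array([-e[1],e[0]])
for n in ('scene','side'):
    im=arm.get_image(n); cv2.imwrite(f'pics/{n}_{sys.argv[1]}.png',im['pixels'][...,::-1]); p=pts(im)
    d=p[...,:2]-[.5488,-.2592]; u=d@e; v=d@f; z=p[...,2]; ok=im['range_z']>0
    h=cv2.cvtColor(im['pixels'],cv2.COLOR_RGB2HSV)
    for nm,m in (('floor/rim',(abs(z-.038)<.009)&(abs(u+.12)<.08)&(abs(v)<.06)),('rim',(abs(z-.046)<.005)&(abs(u+.12)<.075)&(abs(v)<.06)),
      ('orange',(h[...,0]<20)&(h[...,1]>180)&(abs(v)<.05)&(u<-.12)&(u>-.25)&(z>.032)&(z<.08)),('base',(abs(z-.018)<.006)&(abs(v)<.12)&(abs(u)<.25))):
        m&=ok
        if m.sum()>9: print(n,nm,m.sum(),'u',np.percentile(u[m],[1,50,99]).round(4),'v',np.percentile(v[m],[1,50,99]).round(4),'z',np.median(z[m]).round(3))
E
python3 nest.py a
```

```text
scene floor/rim 917 u [-0.1986 -0.1151 -0.0461] v [-0.0383  0.0097  0.0528] z 0.036
scene rim 127 u [-0.1943 -0.0969 -0.0517] v [-0.0403  0.0253  0.0414] z 0.043
scene orange 150 u [-0.2015 -0.1974 -0.1934] v [-0.027   0.0082  0.0304] z 0.048
scene base 3309 u [-0.2185  0.0097  0.2089] v [-0.0974  0.0449  0.0998] z 0.017
side floor/rim 883 u [-0.1942 -0.1423 -0.0419] v [-0.0433  0.0046  0.0508] z 0.038
side rim 208 u [-0.1946 -0.1604 -0.0512] v [-0.0382  0.0067  0.044 ] z 0.045
side orange 175 u [-0.1969 -0.1928 -0.1888] v [-0.0283  0.      0.0294] z 0.056
side base 5212 u [-0.2129  0.0564  0.2203] v [-0.0994 -0.0543  0.0961] z 0.019
```

View pics/scene_a.png

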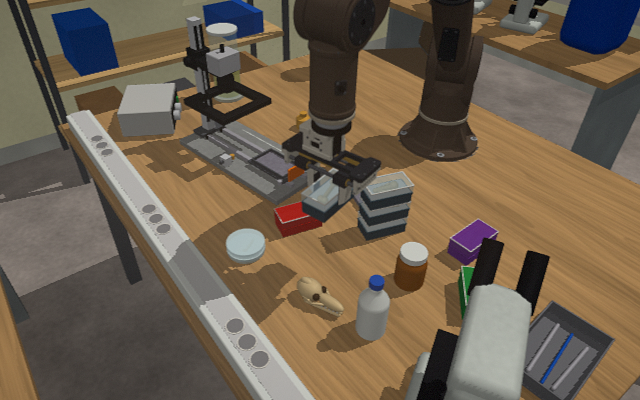

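The picture shows a square three-box column at (385,205), the empty nest at (275,163) and the held box at (323,195). The nest centre computes to about (0.527, −0.144) m, travel 3 mm. I'll turn and travel there, measuring the held box's offset on the way.

{"name": "carry_out", "arguments": {"commands": [[0.5,0,0,0,0,0,1],[0.5,0,0,0,0,0,1],[0.5,0,0,0,0,0,1],[0.5,0,0,0,0,0,1],[0.5,0,0,0,0,0,1],[0.5,0,0,0,0,0,1],[0.5,0,0,0,0,0,1],[0.5,0,0,0,0,0,1]]}}

```text
clock: 18.05
position: [0.6299, 0.2211, 0.2066]
ee_rot: [-0.823, -3.031, 0.001]
force: [-0.1, -0.0, -2.2]
width: 0.652
gripper_force: 20.0
```

{"name": "carry_out", "arguments": {"commands": [[0.5,0,0,0,0,0,1],[0.5,0,0,0,0,0,1],[0.5,0,0,0,0,0,1],[0.5,0,0,0,0,0,1],[0.5,0,0,0,0,0,1],[0.5,0,0,0,0,0,1],[0.5,0,0,0,0,0,1],[0.5,0,0,0,0,0,1]]}}

```text
clock: 18.85
position: [0.6299, 0.2211, 0.2066]
ee_rot: [-1.938, -2.471, 0.002]
force: [-0.4, -0.3, -1.8]
width: 0.653
gripper_force: 20.0
```

{"name": "carry_out", "arguments": {"commands": [[0.5,-1,-0.6,0,0,0,0.54],[0.5,-1,-0.6,0,0,0,0],[0.5,-1,-0.6,0,0,0,0],[0.5,-1,-0.6,0,0,0,0],[0.5,-1,-0.6,0,0,0,0],[0.5,-1,-0.6,0,0,0,0],[0.5,-1,-0.6,0,0,0,0],[0.5,-1,-0.6,0,0,0,0]]}}

```text
clock: 19.65
position: [0.551, 0.0006, 0.2069]
ee_rot: [-1.999, -2.422, 0.001]
force: [0.4, -0.2, -1.7]
width: 0.653
gripper_force: 20.0
```

```bash
python3 go.py .527 -.144 .1 10.9; python3 - <<'E'
from h import *
im,t,w=wrist('pics/w4.png')
m=(t[...,2]>-.05)&(t[...,2]<-.015)&(np.hypot(t[...,0],t[...,1])<.09)&(abs(t[...,1])<.028); p=big(m,t); print('held in tool',len(p),rect(p),np.median(p,0),p[:,0].min(),p[:,0].max())
E
```

```text
t 19.65 pos [0.551  0.0006 0.2069] F [ 0.4 -0.2 -1.7] w 0.653 g 20.0 q [-0.69  0.41  0.82  1.83 -0.34  1.05  0.45]
turn/.1rad [-0.01  -0.002  0.007] shift/25mm after turn [-5.499 -2.037  4.275] before [-5.499 -2.036  4.276]
held in tool 13943 (array([29.9, -0. ]), array([52.5, 56. ]), 0.0) [ 0.03286093 -0.00021293 -0.02796844] 0.0036078467335381587 0.05612125126643092
```

{"name": "carry_out", "arguments": {"commands": [[0.5,-1,-0.4,0,0,0,0],[0.5,-1,-0.4,0,0,0,0],[0.5,-1,-0.4,0,0,0,0],[0.5,-1,-0.4,0,0,0,0],[0.5,-1,-0.4,0,0,0,0],[0.5,-0.54,-0.04,0.8,0,0,0],[0.5,0,0,1,0,0,0],[0.5,0,0,1,0,0,0]]}}

```text
clock: 20.5
position: [0.5279, -0.1445, 0.1364]
ee_rot: [-2.001, -2.422, -0.0]
force: [0.4, 0.7, -1.8]
width: 0.652
gripper_force: 20.0
```

{"name": "carry_out", "arguments": {"commands": [[0.5,0,0,1,0,0,0],[0.5,0,0,0.7,0,0,0],[0.5,0,0,0.4,0,0,0],[0.5,0,0,0,0,0,0],[0.5,0,0,0,0,0,0]]}}

```text
clock: 21.0
position: [0.5285, -0.1442, 0.0854]
ee_rot: [2.0, 2.423, -0.0]
force: [0.8, 0.5, -0.7]
width: 0.652
gripper_force: 20.0
```

```bash
python3 go.py .527 -.145 .059 10.9; python3 nest.py b
```

```text
t 21.0 pos [ 0.5285 -0.1442  0.0854] F [ 0.8  0.5 -0.7] w 0.652 g 20.0 q [-0.33  0.55  0.71  1.96 -0.5   0.81  0.85]
turn/.1rad [0.002 0.002 0.005] shift/25mm after turn [-0.021 -0.066  1.055] before [-0.021 -0.066  1.055]
scene floor/rim 625 u [-0.1993 -0.1423 -0.0465] v [-0.0376  0.0249  0.0557] z 0.036
scene rim 93 u [-0.1941 -0.1358 -0.0536] v [-0.039   0.0354  0.0409] z 0.043
scene orange 195 u [-0.2015 -0.1974 -0.1933] v [-0.0286  0.0008  0.0304] z 0.053
scene base 3085 u [-0.2202 -0.0279  0.2105] v [-0.0955  0.0485  0.1   ] z 0.017
side floor/rim 343 u [-0.1812 -0.1125 -0.0411] v [-0.0434 -0.0176  0.0444] z 0.038
side rim 83 u [-0.1807 -0.1107 -0.0516] v [-0.0381 -0.023   0.0369] z 0.045
side base 4957 u [-0.2084  0.0726  0.2204] v [-0.0997 -0.0564  0.0951] z 0.019
```

Consistent with the earlier nest position. I'll lower in small steps.

{"name": "carry_out", "arguments": {"commands": [[0.5,-0.02,-0.06,0.4,0,0,0],[0.5,0,0,0.3,0,0,0],[0.5,0,0,0.2,0,0,0],[0.5,0,0,0,0,0,0],[0.5,0,0,0,0,0,0]]}}

```text
clock: 21.6
position: [0.5269, -0.1448, 0.0623]
ee_rot: [-2.0, -2.423, 0.0]
force: [0.9, 0.4, -2.0]
width: 0.651
gripper_force: 20.0
```

{"name": "carry_out", "arguments": {"commands": [[0.5,0,0,0.06,0,0,0],[0.5,0,0,0,0,0,0]]}}

```text
clock: 21.8
position: [0.5271, -0.1447, 0.061]
ee_rot: [1.999, 2.423, 0.0]
force: [-0.2, 0.5, -1.1]
width: 0.653
gripper_force: 20.0
```

{"name": "carry_out", "arguments": {"commands": [[0.5,0,0,0.03,0,0,0],[0.5,0,0,0,0,0,0]]}}

```text
clock: 22.0
position: [0.527, -0.1447, 0.0602]
ee_rot: [2.0, 2.423, 0.0]
force: [0.4, -0.8, -1.5]
width: 0.656
gripper_force: 20.0
```

{"name": "carry_out", "arguments": {"commands": [[0.5,0,0,0.04,0,0,0],[0.5,0,0,0,0,0,0]]}}

```text
clock: 22.2
position: [0.527, -0.1447, 0.0592]
ee_rot: [-2.0, -2.423, -0.0]
force: [-0.1, -0.5, -1.7]
width: 0.653
gripper_force: 20.0
```

{"name": "carry_out", "arguments": {"commands": [[0.7,0,0,0,0,0,0],[0.85,0,0,0,0,0,0],[1,0,0,0,0,0,0],[1,0,0,0,0,0,0],[1,0,0,0,0,0,0]]}}

```text
clock: 22.7
position: [0.527, -0.1448, 0.0593]
ee_rot: [2.0, 2.423, 0.0]
force: [-0.7, 0.3, 0.2]
width: 0.977
gripper_force: 0.0
```

{"name": "carry_out", "arguments": {"commands": [[1,0,0,-0.4,0,0,0],[1,0,0,-1,0,0,0],[1,0,0,-1,0,0,0],[1,0,0,-1,0,0,0],[1,0,0,-1,0,0,0],[1,0,0,-1,0,0,0],[1,0.5,0,-0.6,0,0,0],[1,1,0,0,0,0,0]]}}

```text
clock: 23.5
position: [0.521, -0.1102, 0.2123]
ee_rot: [2.001, 2.416, 0.003]
force: [-1.2, -0.4, -0.2]
width: 1.001
gripper_force: 0.0
```

{"name": "carry_out", "arguments": {"commands": [[0,1,0,0,0,0,0],[0,1,0,0,0,0,0],[0,1,0,0,0,0,0],[0,1,0,0,0,0,0],[0,1,0,0,0,0,0],[0,0.5,0,0,0,0,0],[0,0,0,0,0,0,0]]}}

```text
clock: 24.2
position: [0.4936, 0.0286, 0.2095]
ee_rot: [-1.996, -2.426, -0.001]
force: [0.7, 0.0, -0.6]
width: 0.442
gripper_force: 0.0
```

```bash
python3 go.py .5 0 .05 10.9 ; python3 go.py .5 0 .05 10.9 35; python3 nest.py c; python3 - <<'E'
from h import *
im=arm.get_image('scene');p=pts(im);m=(abs(p[...,2]-.086)<.007)&(np.hypot(p[...,0]-.527,p[...,1]+.144)<.08); q=big(m,p); print(len(q),rect(q),q[:,2].mean(),q[:,2].std())
a=cv2.imread('pics/scene_c.png')[90:250,170:430]; cv2.imwrite('pics/c2.png',cv2.resize(a,None,fx=3,fy=3,interpolation=cv2.INTER_CUBIC))
E
```

```text
t 24.2 pos [0.4936 0.0286 0.2095] F [ 0.7  0.  -0.6] w 0.442 g 0.0 q [-0.83  0.29  0.85  1.95 -0.26  1.    0.33]
turn/.1rad [ 0.002 -0.006  0.037] shift/25mm after turn [-1.171  0.035  6.381] before [-1.175  0.029  6.38 ]
t 24.2 pos [0.4936 0.0286 0.2095] F [ 0.7  0.  -0.6] w 0.442 g 0.0 q [-0.83  0.29  0.85  1.95 -0.26  1.    0.33]
turn/.1rad [-0.01   6.102  0.036] shift/25mm after turn [-4.619  0.035  4.555] before [-1.175  0.029  6.38 ]
scene floor/rim 462 u [-0.1993 -0.1501 -0.0447] v [-0.037   0.0362  0.0554] z 0.038
scene rim 177 u [-0.1943 -0.1342 -0.0544] v [-0.0191  0.0296  0.0409] z 0.044
scene orange 195 u [-0.201  -0.1975 -0.1927] v [-0.0288  0.0032  0.0305] z 0.053
scene base 3381 u [-0.2195 -0.0031  0.2106] v [-0.0976  0.0431  0.1   ] z 0.018
side floor/rim 343 u [-0.1935 -0.1126 -0.0407] v [-0.0437 -0.0221  0.0542] z 0.038
side rim 116 u [-0.1928 -0.1265 -0.0515] v [-0.0381 -0.0263  0.0387] z 0.045
side orange 53 u [-0.1959 -0.1933 -0.1895] v [-0.0287 -0.0184  0.026 ] z 0.067
side base 5190 u [-0.212   0.0599  0.2204] v [-0.0998 -0.0547  0.0959] z 0.019
544 (array([ 528., -143.]), array([ 63.7, 113.4]), 9.9) 0.08526959121284036 0.0019672436090483747
```

View pics/c2.png

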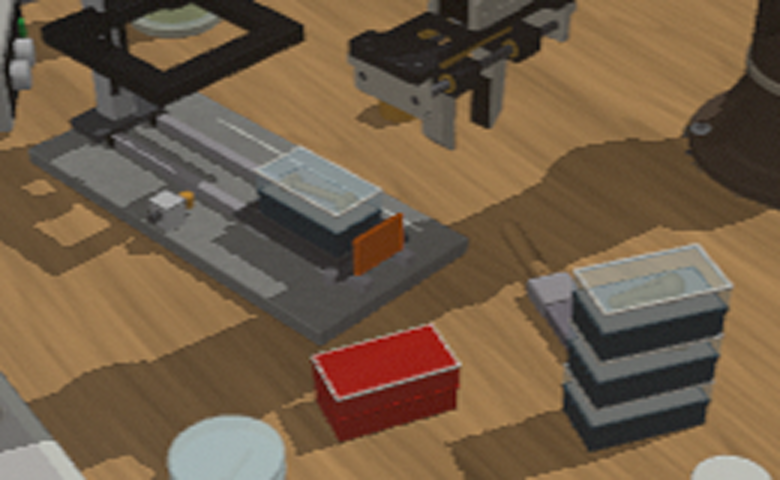

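The crop shows the waiting box lying flat in the nest at (318,190), the orange plate at (378,243) and the column still square at (648,330). I'll lean the closed gripper back 40° in place.

{"name": "carry_out", "arguments": {"commands": [[0,0,0,0,0,-1,0.04],[0,0,0,0,0,-1,0],[0,0,0,0,0,-1,0],[0,0,0,0,0,-1,0],[0,0,0,0,0,-1,0],[0,0,0,0,0,-1,0],[0,0,0,0,0,-1,0],[0,0,0,0,0,0,0]]}}

```text
clock: 25.15
position: [0.4938, 0.0287, 0.208]
ee_rot: [1.613, 1.956, -0.596]
force: [0.4, -0.7, -0.1]
width: 0.006
gripper_force: 0.0
```

```bash
python3 - <<'E'
import numpy as np
e=np.array([.1891,-.982]); c=np.array([.5488,-.2592])
for u in (-.23,-.205,-.008): print(u,(c+u*e).round(4))
E
python3 go.py .5053 -.0333 .048 10.9 -40
```

```text
-0.23 [ 0.5053 -0.0333]
-0.205 [ 0.51   -0.0579]
-0.008 [ 0.5473 -0.2513]
t 25.15 pos [0.4938 0.0287 0.208 ] F [ 0.4 -0.7 -0.1] w 0.006 g 0.0 q [-1.36  0.59  1.06  2.01  0.23  0.96 -0.3 ]
turn/.1rad [-0.017  0.07   0.021] shift/25mm after turn [ 2.183 -0.017  6.523] before [ 2.228e+00 -1.000e-03  6.507e+00]
```

{"name": "carry_out", "arguments": {"commands": [[0,0.3,0,0.9,0,0.05,0],[0,0.3,0,0.9,0,0,0],[0,0.3,0,0.9,0,0,0],[0,0.3,0,0.9,0,0,0],[0,0.3,0,0.9,0,0,0],[0,0.3,0,0.9,0,0,0],[0,0.3,0,0.9,0,0,0],[0,0,0,0,0,0,0]]}}

```text
clock: 25.95
position: [0.5043, -0.0354, 0.0542]
ee_rot: [1.628, 1.957, -0.591]
force: [-0.4, -0.1, -0.6]
width: 0.004
gripper_force: 0.0
```

```bash
python3 go.py .51 -.0579 .048 10.9 -40; python3 go.py .5473 -.2513 .048 10.9 -40
```

```text
t 25.95 pos [ 0.5043 -0.0354  0.0542] F [-0.4 -0.1 -0.6] w 0.004 g 0.0 q [-1.11  0.82  0.89  2.15  0.15  0.55 -0.31]
turn/.1rad [-0.061 -0.036 -0.054] shift/25mm after turn [-0.55   0.054  0.785] before [-0.553  0.061  0.782]
t 25.95 pos [ 0.5043 -0.0354  0.0542] F [-0.4 -0.1 -0.6] w 0.004 g 0.0 q [-1.11  0.82  0.89  2.15  0.15  0.55 -0.31]
turn/.1rad [-0.061 -0.036 -0.054] shift/25mm after turn [-6.586  0.056  5.849] before [-6.606  0.127  5.825]
```

{"name": "carry_out", "arguments": {"commands": [[0,-0.2,0.03,0.4,-0.06,-0.04,-0.05],[0,-0.2,0.03,0.3,0,0,0],[0,-0.15,0,0.1,0,0,0],[0,-0.2,0,0.17,0,0,0],[0,-0.2,0,0.17,0,0,0],[0,0,0,0,0,0,0]]}}

```text
clock: 26.55
position: [0.5136, -0.0691, 0.0486]
ee_rot: [1.614, 1.959, -0.586]
force: [-0.5, 0.2, 0.1]
width: 0.006
gripper_force: 0.0
```

{"name": "carry_out", "arguments": {"commands": [[0,-0.3,0,0.25,0,0,0],[0,-0.4,0,0.34,0,0,0],[0,-0.4,0,0.34,0,0,0],[0,-0.4,0,0.34,0,0,0],[0,-0.3,0,0.25,0,0,0],[0,0,0,0,0,0,0]]}}

```text
clock: 27.15
position: [0.5245, -0.1281, 0.0484]
ee_rot: [1.615, 1.958, -0.588]
force: [0.5, 0.5, -0.2]
width: 0.004
gripper_force: 0.0
```

```bash
python3 go.py .5473 -.2513 .048 10.9 -40; python3 nest.py d | grep -E 'orange'
```

```text
t 27.15 pos [ 0.5245 -0.1281  0.0484] F [ 0.5  0.5 -0.2] w 0.004 g 0.0 q [-0.94  0.83  0.9   2.18  0.21  0.4  -0.23]
turn/.1rad [ 0.022  0.017 -0.   ] shift/25mm after turn [-3.829 -0.038  3.232] before [-3.823 -0.045  3.239]
```

```bash
cat > box.py <<'E'
from h import *; import sys
e=np.array([.1891,-.982]); f=np.array([.982,.1891])
o=arm.observe(); d=o['position'][:2]-[.5488,-.2592]; print('tcp u,v',(d@e).round(4),(d@f).round(4))
for n in('scene','side'):
    im=arm.get_image(n); cv2.imwrite(f'pics/{n}_{sys.argv[1]}.png',im['pixels'][...,::-1]); p=pts(im); d=p[...,:2]-[.5488,-.2592]; u=d@e; v=d@f; z=p[...,2]
    m=(abs(z-.086)<.006)&(abs(v)<.04)&(abs(u)<.2)&(im['range_z']>0); 
    if m.sum()>20: q=big(m,np.dstack([u,v,z])); print(n,len(q),'box u',np.percentile(q[:,0],[1,99]).round(4),'v',np.percentile(q[:,1],[1,99]).round(4))
    h=cv2.cvtColor(im['pixels'],cv2.COLOR_RGB2HSV); m=(h[...,0]<20)&(h[...,1]>180)&(abs(v)<.035)&(abs(u)<.22)&(z>.03)&(z<.08)&(im['range_z']>0)
    if m.sum()>9: print(n,'orange',m.sum(),np.percentile(u[m],[5,50,95]).round(4))
E
python3 box.py e
```

```text
tcp u,v -0.135 0.0015
scene 480 box u [-0.0984  0.0111] v [-0.0302  0.0318]
side 332 box u [-0.0307  0.0134] v [-0.0286  0.03  ]
side orange 64 [-0.1193 -0.1177 -0.1157]
```

{"name": "carry_out", "arguments": {"commands": [[0,-0.4,0,0.34,0.02,0.02,0],[0,-0.4,0,0.34,0,0,0],[0,-0.4,0,0.34,0,0,0],[0,-0.3,0,0.25,0,0,0],[0,0,0,0,0,0,0]]}}

```text
clock: 27.85
position: [0.5339, -0.1765, 0.0482]
ee_rot: [1.618, 1.959, -0.588]
force: [-0.2, 0.3, 0.8]
width: 0.007
gripper_force: 0.0
```

```bash
python3 go.py .5473 -.2513 .048 10.9 -40
```

```text
t 27.85 pos [ 0.5339 -0.1765  0.0482] F [-0.2  0.3  0.8] w 0.007 g 0.0 q [-0.83  0.83  0.9   2.17  0.24  0.34 -0.18]
turn/.1rad [ 0.    -0.002 -0.004] shift/25mm after turn [-2.322 -0.037  1.96 ] before [-2.322 -0.036  1.959]
```

{"name": "carry_out", "arguments": {"commands": [[0,-0.4,-0.03,0.34,0,0,0],[0,-0.4,0,0.34,0,0,0],[0,-0.4,0,0.34,0,0,0],[0,-0.2,0,0.17,0,0,0],[0,0,0,0,0,0,0]]}}

```text
clock: 28.35
position: [0.5421, -0.221, 0.0477]
ee_rot: [1.617, 1.96, -0.588]
force: [-0.3, -0.2, -0.2]
width: 0.005
gripper_force: 0.0
```

```bash
python3 go.py .5473 -.2513 .048 10.9 -40; python3 box.py f
```

```text
t 28.35 pos [ 0.5421 -0.221   0.0477] F [-0.3 -0.2 -0.2] w 0.005 g 0.0 q [-0.74  0.83  0.89  2.16  0.27  0.29 -0.13]
turn/.1rad [ 0.007 -0.006  0.004] shift/25mm after turn [-0.95  -0.026  0.781] before [-0.95  -0.027  0.781]
tcp u,v -0.0388 0.0007
scene 351 box u [-0.0041  0.0972] v [-0.0301  0.0312]
side 773 box u [-0.0051  0.094 ] v [-0.0294  0.0303]
side orange 46 [-0.0269 -0.0242 -0.0217]
```

{"name": "carry_out", "arguments": {"commands": [[0,-0.15,-0.02,0.13,0,0,0],[0,-0.15,0,0.13,0,0,0],[0,-0.15,0,0.13,0,0,0],[0,0,0,0,0,0,0]]}}

```text
clock: 28.85
position: [0.5448, -0.2348, 0.0473]
ee_rot: [1.616, 1.961, -0.587]
force: [-0.2, -0.1, 0.3]
width: 0.003
gripper_force: 0.1
```

{"name": "carry_out", "arguments": {"commands": [[0,-0.1,0,0.085,0,0,0],[0,-0.1,0,0.085,0,0,0],[0,0,0,0,0,0,0]]}}

```text
clock: 29.15
position: [0.5459, -0.2404, 0.047]
ee_rot: [1.615, 1.962, -0.587]
force: [-1.0, 3.0, 1.0]
width: 0.009
gripper_force: 1.8
```

```bash
python3 go.py .5473 -.2513 .048 10.9 -40; python3 box.py g
```

```text
t 29.15 pos [ 0.5459 -0.2404  0.047 ] F [-1.  3.  1.] w 0.009 g 1.8 q [-0.69  0.84  0.89  2.15  0.28  0.27 -0.11]
turn/.1rad [ 0.018 -0.015  0.024] shift/25mm after turn [-0.362 -0.027  0.251] before [-0.363 -0.029  0.25 ]
tcp u,v -0.019 0.0007
scene 289 box u [0.0134 0.1166] v [-0.0305  0.0313]
side 647 box u [0.0115 0.094 ] v [-0.0295  0.0299]
side orange 49 [-0.0086 -0.0064 -0.0045]
```

The spring is felt now (3 N). I'll continue gently through the catch.

{"name": "carry_out", "arguments": {"commands": [[0,-0.1,0,0.08,0,0,0],[0,-0.08,0,0.07,0,0,0],[0,0,0,0,0,0,0]]}}

```text
clock: 29.55
position: [0.5472, -0.2469, 0.0473]
ee_rot: [1.616, 1.961, -0.587]
force: [0.1, -0.2, 0.3]
width: 0.007
gripper_force: 0.0
```

```bash
python3 go.py .5473 -.2513 .048 10.9 -40; python3 box.py h
```

```text
t 29.55 pos [ 0.5472 -0.2469  0.0473] F [ 0.1 -0.2  0.3] w 0.007 g 0.0 q [-0.68  0.84  0.89  2.15  0.29  0.26 -0.11]
turn/.1rad [ 0.018 -0.006  0.016] shift/25mm after turn [-0.151 -0.03   0.091] before [-0.151 -0.03   0.09 ]
tcp u,v -0.0124 0.0008
scene 268 box u [0.0253 0.1316] v [-0.031   0.0319]
side 533 box u [0.0266 0.0944] v [-0.0294  0.0298]
side orange 83 [0.0024 0.0048 0.0065]
```

The force has dropped to zero and the plate has jumped to travel ≈ 0.200, so the catch has snapped. I'll withdraw back along the rails.

{"name": "carry_out", "arguments": {"commands": [[0,0.3,0,-0.25,0,0,0],[0,0.6,0,-0.51,0,0,0],[0,0.7,0,-0.6,0,0,0],[0,0.7,0,-0.6,0,0,0],[0,0.7,0,-0.6,0,0,0],[0,0.7,0,-0.6,0,0,0],[0,0.7,0,-0.6,0,0,0],[0,0.7,0,-0.6,0,0,0]]}}

```text
clock: 30.45
position: [0.5146, -0.0798, 0.0487]
ee_rot: [1.614, 1.962, -0.586]
force: [0.0, -0.9, -0.6]
width: 0.005
gripper_force: 0.0
```

{"name": "carry_out", "arguments": {"commands": [[0,0.3,0,-0.8,0,0,0],[0,0,0,-0.8,0,0,0],[0,0,0,-0.8,0,0,0],[0,0,0,-0.8,0,0,0],[0,0,0,0,0,0,0],[0,0,0,0,0,0,0],[0,0,0,0,0,0,0]]}}

```text
clock: 31.15
position: [0.5035, -0.026, 0.1049]
ee_rot: [1.615, 1.962, -0.588]
force: [-1.2, 0.8, 0.4]
width: 0.003
gripper_force: 0.0
```

```bash
python3 box.py i; python3 - <<'E'
from h import *
im=arm.get_image('scene');p=pts(im)
m=(abs(p[...,2]-.15)<.008)&(np.hypot(p[...,0]-.441,p[...,1]-.2072)<.08)
if m.sum()>20: print(rect(big(m,p)))
E
```

```text
tcp u,v -0.2376 -0.0003
scene 298 box u [0.0256 0.1322] v [-0.0305  0.0317]
scene orange 186 [-0.0031 -0.0004  0.0037]
side 531 box u [0.0276 0.0947] v [-0.0292  0.0303]
side orange 74 [0.0026 0.005  0.0065]
(array([441.7, 207.2]), array([ 64.9, 112.9]), 72.9)
```

View pics/scene_i.png

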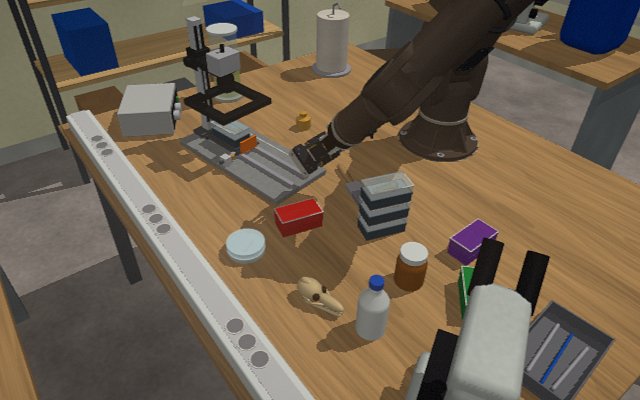

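The picture shows the carriage home under the light frame with its plate at (247,144). The column of three is square at (385,205), the other things are where they were, and the arm is clear. I'm handing in.

```bash
python3 -c "
from cell import arm; print(arm.sign_off())"
```

```text
the job is handed in; nothing more can be done
None
```

The job is done and handed in after about 31 s of arm time: the photographed box sits squarely on the column, the waiting box lies flat in the carriage, and the carriage is fully home past its catch (measured travel about 0.200 m).

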